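Stow the reproducer and wind the shelf gate shut

TASK

Put the nickel reproducer that lies on the table back into the sorting shelf's bay, flat with its neck up as it lies now, set down and not dropped, and wind the shelf's gate fully home by pushing the spokes of its star wheel round, anticlockwise seen from above, so that the wooden bar ends up in its keeper with the reproducer behind it. Move the bar by the star wheel only, never by pushing the bar itself, and leave the other parts where they are.

Things in the scene. Friction and masses are not known exactly. Their poses are not given: they have to be found in the camera images.
- shelf: Fixed pine sorting shelf and gate gear in one piece. Origin on the table under the bar's line; x back into the shelf (away from the robot), y left along the front lip, z up. Its open-topped bay: floor 20 mm up, inside from x 12 (the bar) to 196 mm, y -122 to 152 mm; side walls 70 mm, back wall 80 mm high. Parts stand in it behind x 105 mm; the front strip is empty.
- bay (a point): Point on the bay floor (20 mm above the table) in the middle of the empty front strip: shelf x 60, y 15 mm. Axes as the shelf.
- keeper (a point): Dark wooden keeper that the bar's tip enters: an arch 50 mm wide, 24 mm deep (along shelf y) and 64 mm high at the left end of the lip. The point is the middle of its opening, 38 mm up, shelf x 0, y 164 mm.
- hub (a point): Star wheel centre: on its upright axis, at the height of the spokes' centre lines (100 mm above the table), shelf x -42, y -250 mm, right of the bay. Axes as the shelf. Hub 80 mm wide, its top 113 mm above the table, on a post 56 mm wide. Under the open front part of the wheel is only a foot plate 16 mm high.
- guard_edge (a point): Middle of the front edge, at the top, of the fixed pine guard roof over the wheel: 126 mm above the table, 8 mm thick, shelf x -62 mm. The roof runs 137 mm back from this edge on two posts and is 230 mm wide (along shelf y), so only the wheel's front part, nearer the robot than this edge, is open from above.
- star_wheel (a joint): Angle of the star wheel, rad, growing anticlockwise from above. 0 = gate fully home (hard stop at 0.02); starts at -3.6 to -2.4 (gate open). Stays where left (friction about 0.2 N m). Moves the bar 30 mm per rad. In the open front part spokes are pushed from the shelf's left (+y) to its right, one after another.
- spoke_ball (a point): Centre of the dark wooden ball (20 mm wide) at the end of one of the wheel's five equal steel spokes, 96 mm from the axis, 100 mm above the table. Spokes 12 mm thick, 72 degrees apart. At wheel angle q they point to q + k x 72 degrees (k = 0..4; k = 0 is this one), measured from the shelf's x towards its y.
- gate_bar: Wooden gate bar, 470 mm long, 24 mm thick, 26 mm high (25 to 51 mm above the table), driven along the front lip by the wheel. Origin at the centre of its left tip's end face; the bar runs from there towards the shelf's -y. Tip at shelf y 172 mm when home, 72 to 108 mm farther right at the start.
- reproducer_center (a point): Centre (on the axis, 21 mm above the underside) of the loose nickel-plated reproducer, 160 to 260 g: a disc 58 mm wide, 24 mm thick, lying flat, with a neck 24 mm wide standing on it up to 42 mm, and a stylus stub 10 mm wide out of the rim along its -x to 49 mm from the axis, 8 to 16 mm up. z up. Starts on the table before the bay.
- reproducer: The same reproducer; origin at the centre of its underside.
- horn: Copper horn section standing on its wide end in the back right of the bay, 84 mm wide, 100 mm high; origin under its centre. To be left alone.
- knob0: Black bakelite knob 36 mm wide, 26 mm high, standing at the back of the bay; origin under its centre. To be left alone.
- knob1: As knob0.
- knob2: As knob0.
- knob3: As knob0.
- bell_lever: Brass bell lever 145 mm long, 14 mm high, lying on the table left of the shelf front; origin under its middle, long axis x. To be left alone.
- oil_tin: Metal oil tin 56 mm wide, 95 mm high, on the table right of the star wheel; origin under its centre. To be left alone.
Mind the look-alikes: they are no part of the job. Leave any green or orange look-alike of the reproducer alone.

How it is judged:
At the end, for the whole second after the job is handed in: The star wheel stands within 0.17 rad of fully home (the bar's tip within 5 mm of home in its keeper), and the reproducer rests flat, neck up (within 0.15 rad), on the bay floor between the bar and the back wall, inside the side walls (value of joint star_wheel above -0.17 rad and x of reproducer_center in the frame of shelf between 0.036 and 0.175 m and y of reproducer_center in the frame of shelf between -0.1 and 0.13 m and z of reproducer_center in the frame of shelf below 0.047 m and angle between reproducer's own z axis and vertical below 0.15 rad and linear speed of reproducer below 0.02 m/s); the robot touches nothing.
It fails at once if the bar is pushed directly with the gripper (more than 5 N) (contact force between the fingers and gate_bar above 5 N).
It fails at once if the reproducer is dropped (falls freely faster than 0.8 m/s) (linear speed of reproducer above 0.8 m/s and contact force between the fingers and reproducer below 0.1 N).
It fails at once if another part is shifted by more than 30 mm (distance of any of horn, knob0, knob1, knob2, knob3, bell_lever, oil_tin from where it was at the start of the episode above 0.03 m).
It also fails if it takes over 72 s, if anything falls off the work surface, if the arm or the gripper's body presses on something with over 40 N, if the wrist force passes 120 N, or if a joint passes its speed limit or range.

ROBOT

A 6-joint arm with a two-finger parallel gripper is mounted at the origin on the work surface. World frame = base frame: x ahead of the robot, y to its left, z up, the work surface at z = 0. Lengths are in m, angles in rad, forces in N, time in s.
With the tool pointing down it reaches from about 0.15 to 0.775 m from the base axis. Payload 6.1 kg.
Tool frame: the origin (TCP) lies on the mounting face of the last link; the fingertips stand 173 mm ahead of it and the grasp point (between the pads) lies 155 mm ahead of it; z points along the fingers, y is the direction in which the jaws open and shut (so a half turn about z gives the same grasp; the last joint's range is limited). The gripper opens to 85 mm and grips with 20 to 120 N. Pads are 22 mm wide; open, the fingers measure 114 mm over their backs; the gripper's body (76 mm by 85 mm) begins 54 mm behind the grasp point. The pads swing forward as they close: fully open they stand 13 mm farther back than shut.
Start: joints at [1.284, 0.126, -0.04, 1.405, 0, 1.571], TCP at [0.149, 0.504, 0.405] pointing down, gripper open.
Joint ranges: [-2.72, 2.72], [-0.95, 1.95], [-1.27, 1.35], [-1.78, 2.02], [-1.46, 1.47], [-3.14, 3.14]. Speed limits (rad/s): [2.39, 2.39, 3.01, 3.14, 3.14, 3.14].

INTERFACE

Orientations are given as a unit quaternion [w, x, y, z].
In Python, from bench import r gives the robot as it stands. The module is installed in compiled form; this text tells all that it offers.
- The arm moves only by the tool jog_arm, never from a script. Its argument "deltas" is a list of rows, each a list of 2 entries, a list of its own where there are three numbers: the shift along the tool's x, y, z in units of 0.05 m (1.0 is 0.05 m), then the turn about the tool's z in units of pi rad (1.0 is pi rad). In form: [[[dx, dy, dz], twist], ...]. A call has 1 to 8 rows; each row shifts and turns the commanded pose from where the row before left it, along the tool's axes as they then stand; what a row does not reach is not made up. A row lasts 1/8 s, in which the tool goes at most 62.5 mm and 10.7 degrees, less where a joint would pass 70% of its speed; a pose out of reach is approached as far as the arm can. A call with a number of a shift or a turn outside -1 to 1 is refused whole. A call with a gripper value outside its range is refused whole. "hand" is the gripper's target within -1 to 1 (shut at 1, half-way at 0, fully open at -1), set as the call begins (left out, the last holds). The fingers move at their own pace and stop on an object; "newtons" is the grip in N (left out, the last holds). Time passes only in rows, so rows that do not move let the fingers close. It gives the time, the measured TCP pose, the force and the opening at its end, in the units of the state.
- r.state(): the state, without advancing time (a new reading comes with each control period).
- r.snapshot(name): name is "scene" or "top"; returns (picture, depth): 384x512x3 uint8, red, green, blue; 384x512 float32, m along the optical axis (not along the pixel's ray), 0 where there is no reading.
- r.camera_model(name): a dict with "fx", "fy", "cx", "cy" (pixels), "rvec" (rotation vector, rad) and "tvec" (3), from world to camera coordinates, as OpenCV has them. Camera axes: x right, y down, z forward; pixel columns grow to the right and rows downward; lengths in m; the calibration is good to about 2 mm. A picture is of the moment at which its call begins. camera_model takes no time and is no camera call.
- r.job_done(): hands the job in, once; it reports no verdict.
The state is a dict: "time_s": time; "qpos": joint angles; "joint_vel": joint speeds; "tau": joint torques, N m; "tcp_pos": TCP position; "ee_rot": TCP orientation; "wrist_force": force on the tool from outside, world axes, zero at the start; "wrist_torque": the same for the moment, N m; "finger_gap": finger opening in m.
Only numpy, scipy, OpenCV 4.12 (cv2) and the standard library are available. Lean on these libraries where they do the work, as an engineer would, in place of code of your own. Each camera call takes 0.05 s, during which the arm holds its last target.

## Working session

There is one attempt and no reset: what is moved stays moved. The work goes in short steps, Python scripts to look and compute and a tool call to move; the robot and the scene stay as the last step left them, time stands still between calls to the robot, and variables do not carry over. Pictures are saved under pics/ and viewed, and the job is handed in when it is done.

Besides the shell and the picture viewer there is one more tool, called after "Request:" by a JSON object that holds its "name" and its "arguments". jog_arm: Moves the arm, as the interface text tells. Its arguments: {"type":"object","properties":{"deltas":{"type":"array","items":{"type":"array"}},"hand":{"type":"number"},"newtons":{"type":"number"}},"required":["deltas"]}

```bash
mkdir -p pics; cat > h.py <<'E'
import numpy as np,cv2
from bench import r
def cam(n):
    c=r.camera_model(n);K=np.array([[c['fx'],0,c['cx']],[0,c['fy'],c['cy']],[0,0,1.]])
    R=cv2.Rodrigues(np.array(c['rvec'],float))[0];t=np.array(c['tvec'],float).ravel();return K,R,t
def ray(n,u,v,z):
    K,R,t=cam(n);d=R.T@np.linalg.inv(K)@np.array([u,v,1.]);o=-R.T@t
    return o+d*(z-o[2])/d[2]
def cloud(n,D):
    K,R,t=cam(n);v,u=np.mgrid[:384,:512];P=np.stack([(u-K[0,2])/K[0,0]*D,(v-K[1,2])/K[1,1]*D,D],-1)
    return (P-t)@R
def proj(n,p):
    K,R,t=cam(n);q=K@(R@np.array(p)+t);return q[:2]/q[2]
def save(n,f,I,s=1.5):
    cv2.imwrite(f,cv2.resize(I[...,::-1],None,fx=s,fy=s,interpolation=cv2.INTER_CUBIC))
E
python3 - <<'E'
from h import *
for n in('scene','top'):
    I,D=r.snapshot(n);save(n,f'pics/{n}0.png',I);np.savez(f'{n}0.npz',I=I,D=D)
    K,R,t=cam(n);print(n,K[0,0],-R.T@t,R[2])
print(r.state())
E
```

```text
scene 468.90389857503976 [1.21078615 0.0438757  1.06110918] [-0.54585587 -0.04758594 -0.83652672]
top 415.42655690328706 [0.36510664 0.00264566 1.32552222] [ 0.15419164 -0.0075892  -0.98801181]
{'time_s': 0.1, 'qpos': array([ 1.28400945e+00,  1.26376348e-01, -4.05250029e-02,  1.40540162e+00,
        2.84614210e-07,  1.57079848e+00]), 'joint_vel': array([ 0.00079027, -0.00185781,  0.00178868, -0.00204283, -0.00082908,
       -0.00057151]), 'tau': array([-4.78721213e-04, -4.36904025e+01,  3.53605592e+01,  1.36272065e-02,
        1.26979926e-04, -3.63507795e-06]), 'tcp_pos': array([0.14847614, 0.50345092, 0.40396818]), 'ee_rot': array([-1.07791837e-04,  1.42903569e-01,  9.89736330e-01, -7.45571397e-04]), 'wrist_force': array([0.56970007, 0.24873855, 0.0255044 ]), 'wrist_torque': array([ 0.01107698, -0.02591877,  0.00519128]), 'finger_gap': 0.08563275036449798}
```

View pics/scene0.png

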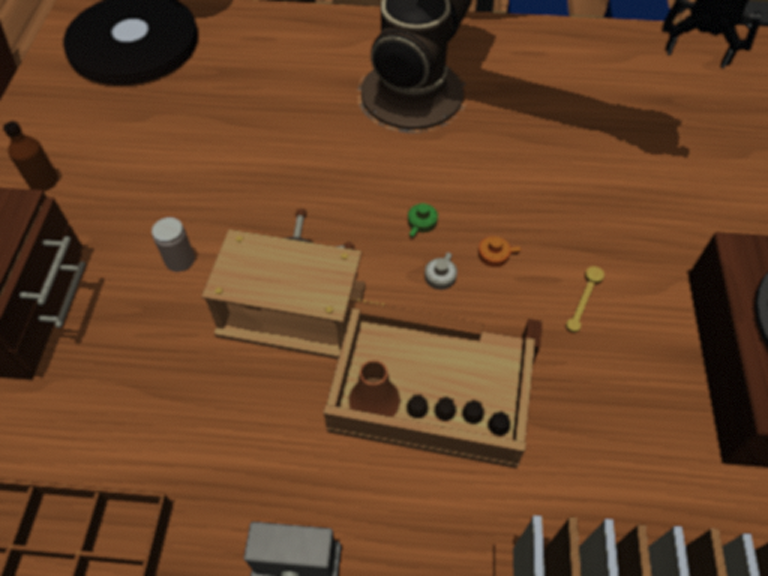

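View pics/top0.png

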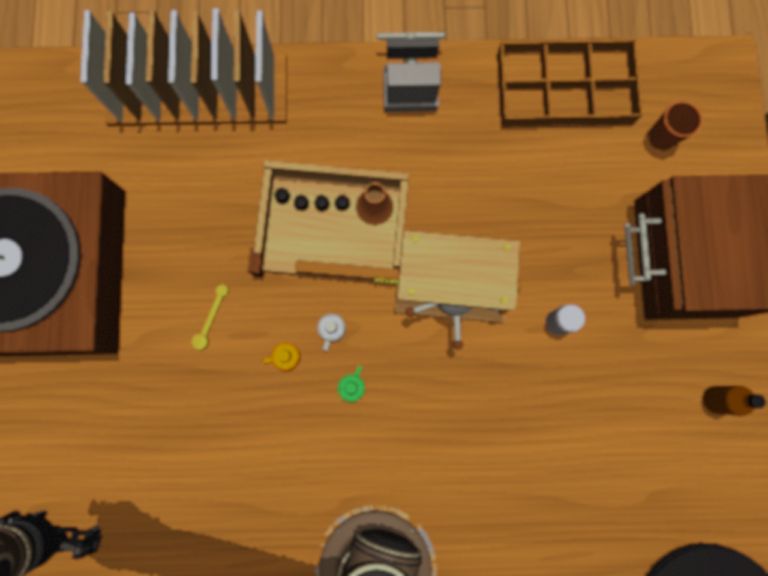

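The top view shows the bay at (270–405, 165–280), the roof at (400–518, 232–310), the nickel reproducer at (331, 327), and the spoke balls at (408, 312) and (457, 345). Now I'll measure them.

```bash
python3 - <<'E'
from h import *
I={};D={};P={}
for n in('scene','top'):
    z=np.load(n+'0.npz');I[n]=z['I'];D[n]=z['D'];P[n]=cloud(n,z['D'])
c=I['top'][100:290,140:400];save(0,'pics/crop0.png',c,3)
c=I['scene'][120:320,120:400];save(0,'pics/crop1.png',c,2.8)
for n in P:
    p=P[n];ok=D[n]>0
    reg=(p[...,0]>.3)&(p[...,0]<.8)&(p[...,1]>-.35)&(p[...,1]<.3)
    m=ok&reg&(abs(p[...,2]-.126)<.006)
    hsv=cv2.cvtColor(I[n],cv2.COLOR_RGB2HSV)
    nn,l,s,ce=cv2.connectedComponentsWithStats(m.astype(np.uint8))
    k=1+np.argmax(s[1:,4]);q=p[l==k]
    rc=cv2.minAreaRect(q[:,:2].astype(np.float32));print(n,'roof',rc,q[:,2].mean(),len(q))
    m=ok&reg&(abs(p[...,2]-.08)<.005);q=p[m];print('backwall',cv2.minAreaRect(q[:,:2].astype(np.float32)),len(q))
    # nickel: low saturation, on table
    m=ok&(hsv[...,1]<60)&(hsv[...,2]>90)&(p[...,0]>.3)&(p[...,0]<.55)&(p[...,1]>-.02)&(p[...,1]<.2)&(p[...,2]<.06)
    q=p[m];print('rep',q.mean(0),q.min(0),q.max(0),len(q))
    d=m&(abs(p[...,2]-.024)<.004);print(' disc',cv2.minEnclosingCircle(p[d][:,:2].astype(np.float32)))
    d=m&(abs(p[...,2]-.042)<.004);print(' neck',p[d].mean(0),cv2.minEnclosingCircle(p[d][:,:2].astype(np.float32)))
E
```

```text
scene roof ((0.5846989750862122, -0.17254340648651123), (0.23107096552848816, 0.1409876048564911), 83.59490966796875) 0.12507607956704178 4475
backwall ((0.6883176565170288, -0.10724511742591858), (0.3563101887702942, 0.14105959236621857), 51.62568664550781) 277
rep [0.48979653 0.0849311  0.02714093] [0.44289818 0.0586634  0.0124167 ] [0.51430983 0.11039347 0.04579775] 253
 disc ((0.48654019832611084, 0.08525362610816956), 0.028851758688688278)
 neck [0.4870201  0.08521087 0.04182551] ((0.48757144808769226, 0.08583333343267441), 0.012276100926101208)
top roof ((0.5833054780960083, -0.17257823050022125), (0.23029373586177826, 0.13769027590751648), 83.55314636230469) 0.12644822401603145 3544
backwall ((0.7191353440284729, 0.07707575708627701), (0.2968432903289795, 0.19327978789806366), 83.27332305908203) 178
rep [0.4820691  0.08434081 0.02706044] [ 0.43907054  0.05721503 -0.00248941] [0.51091284 0.11068206 0.05051312] 274
 disc ((0.4847646653652191, 0.08498698472976685), 0.027944885194301605)
 neck [0.48485311 0.08631509 0.04242696] ((0.4853108823299408, 0.08596854656934738), 0.011953765526413918)
```

View pics/crop0.png

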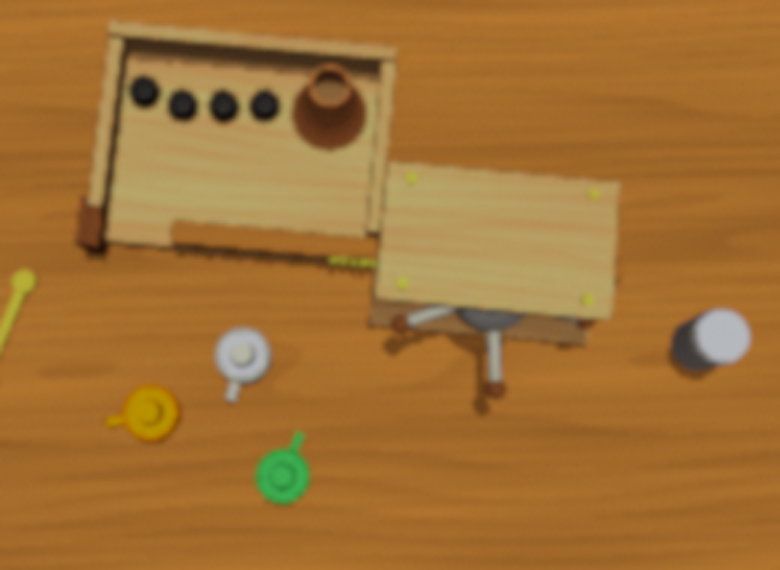

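View pics/crop1.png

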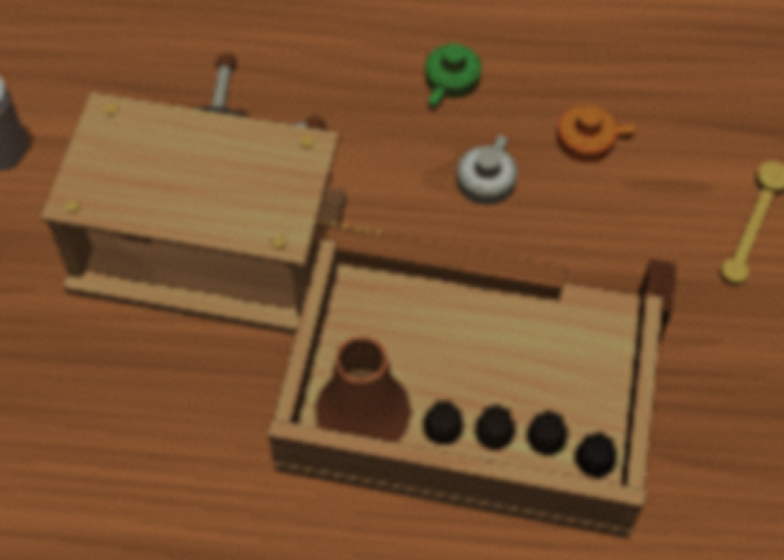

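```bash
cat >> h.py <<'E'
yaw=np.deg2rad(-6.43);X=np.array([np.cos(yaw),np.sin(yaw)]);Y=np.array([-X[1],X[0]])
O=np.array([.584,-.1726])-.0065*X+.250*Y
def toS(p): d=np.asarray(p)[...,:2]-O; return np.stack([d@X,d@Y],-1)*1000
def toW(x,y): return O+X*x/1000+Y*y/1000
E
python3 - <<'E'
from h import *
print(O)
for n in('scene','top'):
    z=np.load(n+'0.npz');I=z['I'];D=z['D'];p=cloud(n,D);s=toS(p);h=p[...,2]*1000;ok=D>0
    def rng(name,m):
        q=s[m&ok]; print(n,name,len(q),np.percentile(q,[2,50,98],axis=0).round(1).tolist() if len(q) else '')
    rng('left wall',(abs(h-70)<5)&(s[...,1]>120)&(s[...,1]<180)&(s[...,0]>40)&(s[...,0]<180))
    rng('right wall',(abs(h-70)<5)&(s[...,1]<-105)&(s[...,1]>-150)&(s[...,0]>90)&(s[...,0]<190))
    rng('back wall',(abs(h-80)<5)&(s[...,1]<150)&(s[...,1]>-60)&(s[...,0]>170)&(s[...,0]<230))
    rng('bar',(abs(h-51)<4)&(s[...,1]<145)&(s[...,1]>-100)&(s[...,0]>-25)&(s[...,0]<25))
    rng('keeper',(abs(h-64)<4)&(s[...,1]<190)&(s[...,1]>135)&(abs(s[...,0])<35))
    rng('roof',(abs(h-126)<4)&(s[...,1]<-100))
    m=ok&(h>85)&(h<116)&(s[...,0]<-64)&(s[...,0]>-160)&(s[...,1]<-120)&(s[...,1]>-370)
    for v,u in zip(*np.where(m)):pass
    hub=np.array([-42,-250]);d=s[m]-hub;rr=np.hypot(*d.T);a=np.degrees(np.arctan2(d[:,1],d[:,0]))%360
    k=rr>55
    for b in np.arange(90,280,6):
        j=k&(a>=b)&(a<b+6)
        if j.sum():print('  ang',b,j.sum(),rr[j].max().round(),h[m][j].max().round(),a[j].mean().round(1))
    for nm,c in(('x',0),):
        m2=ok&(h<60)&(h>12)&(s[...,0]<-20)&(s[...,1]>-120)
    m2=ok&(h>8)&(h<20)&(abs(s[...,0]+120)<200)&(s[...,1]>-120)&(s[...,1]<300)&(s[...,0]<-30)
    rng('low',m2)
print('rep S',toS(np.array([.486,.0855])))
E
```

```text
[0.6055382  0.07655528]
scene left wall 338 [[43.4, 152.1], [114.2, 158.7], [176.4, 165.5]]
scene right wall 232 [[93.7, -135.6], [143.8, -128.1], [188.1, -121.7]]
scene back wall 607 [[196.6, -56.6], [204.5, 47.9], [211.2, 145.8]]
scene bar 600 [[-10.8, -96.2], [1.8, -8.1], [13.9, 77.1]]
scene keeper 161 [[-23.0, 152.3], [-1.3, 165.3], [29.5, 175.8]]
scene roof 4569 [[-61.6, -639.3], [12.7, -249.9], [171.4, -136.8]]
  ang 108 22 105.0 113.0 112.2
  ang 114 15 104.0 110.0 116.1
  ang 180 42 101.0 109.0 183.4
  ang 186 36 101.0 110.0 188.2
  ang 192 2 95.0 100.0 192.2
scene low 459 [[-239.4, -77.4], [-164.5, 108.2], [-53.8, 280.5]]
top left wall 188 [[41.5, 151.6], [108.4, 158.6], [176.5, 165.5]]
top right wall 131 [[91.4, -135.6], [139.2, -128.7], [186.2, -122.1]]
top back wall 300 [[194.5, -54.3], [201.5, 44.2], [209.5, 144.5]]
top bar 394 [[-12.6, -95.5], [-1.0, -10.5], [11.1, 77.7]]
top keeper 109 [[-25.3, 151.6], [-3.4, 163.3], [28.1, 175.0]]
top roof 3492 [[-61.3, -639.6], [8.1, -250.2], [413.6, -135.4]]
  ang 108 25 104.0 111.0 112.1
  ang 114 48 105.0 111.0 116.8
  ang 120 3 99.0 104.0 120.4
  ang 180 43 104.0 112.0 183.5
  ang 186 37 105.0 114.0 188.6
  ang 252 14 103.0 113.0 254.9
top low 338 [[-272.6, -74.8], [-164.4, 240.7], [-49.4, 282.6]]
rep S [-119.78794905   -4.49854598]
```

```bash
cat >> h.py <<'E'
from scipy.spatial.transform import Rotation as Ro
def plan(x,y,z,ang=None):
    """deltas in tool units to world target TCP; ang = desired tool-y world angle deg"""
    s=r.state();R=Ro.from_quat(np.roll(s['ee_rot'],-1)).as_matrix()
    d=R.T@(np.array([x,y,z])-s['tcp_pos'])/.05
    a=np.degrees(np.arctan2(R[1,1],R[0,1]))
    tw=None if ang is None else -(((ang-a+180)%360)-180)/180
    print('tcp',s['tcp_pos'].round(4),'yang',a.round(2),'units',d.round(3),'twist',tw,'F',s['wrist_force'].round(1),'gap',round(s['finger_gap'],4),'t',s['time_s'],'q',s['qpos'].round(2))
E
python3 - <<'E'
from h import *
plan(.4862,.0855,.30,83.57)
z=np.load('scene0.npz');p=cloud('scene',z['D'])
for n in('scene','top'):
    z=np.load(n+'0.npz');hsv=cv2.cvtColor(z['I'],cv2.COLOR_RGB2HSV);p=cloud(n,z['D'])
    d=p[...,:2]-[.486,.0855];rr=np.hypot(d[...,0],d[...,1])
    m=(rr>.034)&(rr<.055)&(p[...,2]>.006)&(p[...,2]<.03)
    q=d[m].mean(0);print(m.sum(),np.degrees(np.arctan2(q[1],q[0])))
E
```

```text
tcp [0.1485 0.5035 0.404 ] yang 73.57 units [-8.843 -6.104  2.089] twist -0.055565562937298155 F [0.6 0.2 0. ] gap 0.0856 t 0.1 q [ 1.28  0.13 -0.04  1.41  0.    1.57]
16 162.15329072023744
25 151.9397479587254
```

Request:
{"name": "jog_arm", "arguments": {"deltas": [[[-0.74,-0.51,0],0],[[-0.74,-0.51,0],0],[[-0.74,-0.51,0],0],[[-0.74,-0.51,0],0],[[-0.74,-0.51,0.2],0],[[-0.74,-0.51,0.2],0],[[-0.74,-0.51,0.2],0],[[-0.74,-0.51,0.2],0]], "hand": 0, "newtons": 40}}

```text
time_s: 1.1
tcp_pos: [0.3753, 0.2228, 0.3641]
ee_rot: [-0.0, 0.143, 0.99, -0.0]
wrist_force: [0.9, -0.2, -0.7]
finger_gap: 0.0424
```

Request:
{"name": "jog_arm", "arguments": {"deltas": [[[-0.74,-0.51,0.4],0],[[-0.74,-0.51,0.4],0],[[-0.74,-0.51,0.4],0],[[-0.74,-0.51,0.1],0],[[0,0,0],-0.055],[[0,0,0],0],[[0,0,0],0]]}}

```text
time_s: 1.98
tcp_pos: [0.4876, 0.0847, 0.2996]
ee_rot: [-0.0, 0.058, 0.998, -0.0]
wrist_force: [0.3, 1.2, -0.5]
finger_gap: 0.0425
```

```bash
python3 - <<'E'
from h import *
plan(.4862,.0855,.20,83.57)
E
```

```text
tcp [0.4876 0.0847 0.2996] yang 83.34 units [0.028 0.013 1.992] twist -0.0012632022473564714 F [ 0.3  1.2 -0.5] gap 0.0425 t 1.975 q [ 0.17  0.09 -0.31  1.17  0.    0.29]
```

Request:
{"name": "jog_arm", "arguments": {"deltas": [[[0.03,0.01,0.5],0],[[0,0,0.5],0],[[0,0,0.5],0],[[0,0,0.3],0],[[0,0,0.1],0],[[0,0,0.1],0],[[0,0,0],0]]}}

```text
time_s: 2.85
tcp_pos: [0.4866, 0.0852, 0.2]
ee_rot: [0.0, 0.057, 0.998, 0.0]
wrist_force: [-0.2, -0.2, 0.0]
finger_gap: 0.0427
```

Request:
{"name": "jog_arm", "arguments": {"deltas": [[[0,0,0],0],[[0,0,0],0],[[0,0,0],0],[[0,0,0],0],[[0,0,0],0]], "hand": 1, "newtons": 40}}

```text
time_s: 3.48
tcp_pos: [0.4867, 0.085, 0.2005]
ee_rot: [0.001, 0.057, 0.998, -0.0]
wrist_force: [-1.8, -1.2, 5.8]
finger_gap: 0.0223
```

Request:
{"name": "jog_arm", "arguments": {"deltas": [[[0,0,-0.1],0],[[0,0,-0.3],0],[[0,0,-0.5],0],[[0,0,-0.6],0],[[0,0,-0.5],0],[[0,0,0],0]]}}

```text
time_s: 4.22
tcp_pos: [0.4871, 0.0853, 0.3021]
ee_rot: [0.002, 0.057, 0.998, 0.001]
wrist_force: [-0.4, -0.0, -1.9]
finger_gap: 0.0221
```

```bash
python3 - <<'E'
from h import *
print(toW(66,15))
plan(*toW(66,15),.30)
I,D=r.snapshot('scene');save(0,'pics/s1.png',I[90:300,180:400],3)
E
```

```text
[0.67280286 0.08406964]
tcp [0.4871 0.0853 0.3021] yang 83.47 units [-3.693  0.399  0.058] twist None F [-0.4 -0.  -1.9] gap 0.0221 t 4.225 q [ 0.17  0.09 -0.31  1.17  0.    0.29]
```

View pics/s1.png

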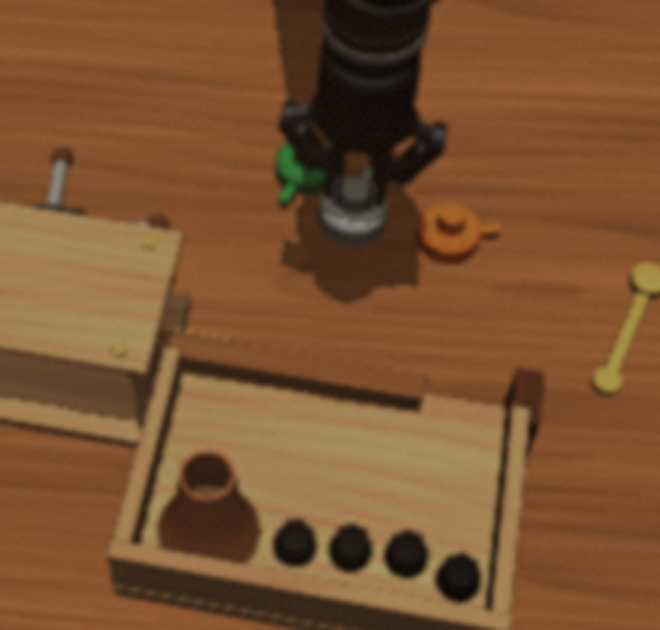

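Request:
{"name": "jog_arm", "arguments": {"deltas": [[[-0.4,0.05,0],0],[[-0.6,0.05,0],0],[[-0.6,0.05,0],0],[[-0.6,0.05,0],0],[[-0.6,0.1,0],0],[[-0.6,0.1,0],0],[[-0.3,0,0],0],[[0,0,0],0.05]]}}

```text
time_s: 5.28
tcp_pos: [0.6732, 0.0838, 0.2969]
ee_rot: [-0.002, 0.137, 0.991, -0.0]
wrist_force: [0.2, -0.5, -1.8]
finger_gap: 0.0221
```

Request:
{"name": "jog_arm", "arguments": {"deltas": [[[0,0,0],0.05],[[0,0,0],0.05],[[0,0,0],0.05],[[0,0,0],0.05],[[0,0,0],0.05],[[0,0,0],0],[[0,0,0],0]]}}

```text
time_s: 6.15
tcp_pos: [0.6723, 0.0839, 0.2987]
ee_rot: [-0.001, 0.503, 0.864, -0.0]
wrist_force: [-0.0, 1.6, -2.0]
finger_gap: 0.0221
```

```bash
python3 - <<'E'
from h import *
plan(*toW(66,15),.221)
I,D=r.snapshot('scene');save(0,'pics/s2.png',I[90:300,180:400],3)
E
```

```text
tcp [0.6723 0.0839 0.2987] yang 29.61 units [-0.003  0.013  1.553] twist None F [-0.   1.6 -2. ] gap 0.0221 t 6.15 q [0.12 0.43 0.13 1.27 0.   1.18]
```

View pics/s2.png

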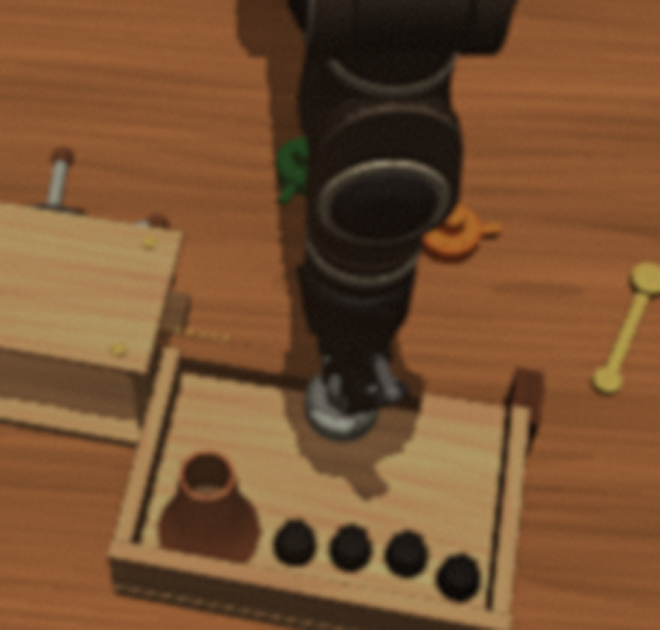

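Request:
{"name": "jog_arm", "arguments": {"deltas": [[[0,0,0.3],0],[[0,0,0.4],0],[[0,0,0.4],0],[[0,0,0.25],0],[[0,0,0.1],0],[[0,0,0.05],0],[[0,0,0],0]]}}

```text
time_s: 7.08
tcp_pos: [0.6726, 0.0839, 0.2252]
ee_rot: [0.0, 0.504, 0.864, 0.0]
wrist_force: [-0.5, -0.6, -1.8]
finger_gap: 0.0224
```

Request:
{"name": "jog_arm", "arguments": {"deltas": [[[0,0,0.02],0],[[0,0,0.02],0],[[0,0,0],0]]}}

```text
time_s: 7.45
tcp_pos: [0.6724, 0.0839, 0.2228]
ee_rot: [0.0, 0.504, 0.864, 0.0]
wrist_force: [0.0, -0.5, -2.4]
finger_gap: 0.022
```

Request:
{"name": "jog_arm", "arguments": {"deltas": [[[0,0,0.02],0],[[0,0,0.02],0],[[0,0,0],0]]}}

```text
time_s: 7.82
tcp_pos: [0.6724, 0.084, 0.2206]
ee_rot: [-0.0, 0.504, 0.864, -0.0]
wrist_force: [-1.0, -0.2, -2.3]
finger_gap: 0.0221
```

Request:
{"name": "jog_arm", "arguments": {"deltas": [[[0,0,0.02],0],[[0,0,0],0]]}}

```text
time_s: 8.07
tcp_pos: [0.6724, 0.0839, 0.2205]
ee_rot: [0.0, 0.504, 0.864, 0.0]
wrist_force: [-2.9, 0.2, 4.1]
finger_gap: 0.0222
```

Request:
{"name": "jog_arm", "arguments": {"deltas": [[[0,0,0],0],[[0,0,0],0],[[0,0,0],0],[[0,0,0],0]], "hand": 0.1}}

```text
time_s: 8.57
tcp_pos: [0.6725, 0.0839, 0.2196]
ee_rot: [-0.0, 0.504, 0.864, -0.0]
wrist_force: [-0.1, 0.7, -0.3]
finger_gap: 0.0382
```

Request:
{"name": "jog_arm", "arguments": {"deltas": [[[0,0,-0.1],0],[[0,0,-0.2],0],[[0,0,-0.5],0],[[0,0,-0.6],0],[[0,0,-0.6],0],[[0,0,0],0]]}}

```text
time_s: 9.32
tcp_pos: [0.6731, 0.084, 0.3237]
ee_rot: [0.002, 0.504, 0.864, 0.002]
wrist_force: [0.2, -0.3, -1.1]
finger_gap: 0.0384
```

```bash
python3 - <<'E'
from h import *
hub=toW(-42,-250);print('hub',hub)
# start: finger 24deg behind spoke... spoke B 186 -> finger at 150
a=np.radians(150);p=toW(-42+76*np.cos(a),-250+76*np.sin(a));print(p)
plan(*p,.33,83.57)
I,D=r.snapshot('scene');save(0,'pics/s3.png',I[90:300,120:400],2.8)
E
```

```text
hub [ 0.53580509 -0.16716852]
[ 0.47465679 -0.12203666]
tcp [0.6731 0.084  0.3237] yang 29.47 units [-1.636 -5.482 -0.154] twist -0.3005495434614185 F [ 0.2 -0.3 -1.1] gap 0.0384 t 9.325 q [0.12 0.43 0.18 1.32 0.   1.18]
```

View pics/s3.png

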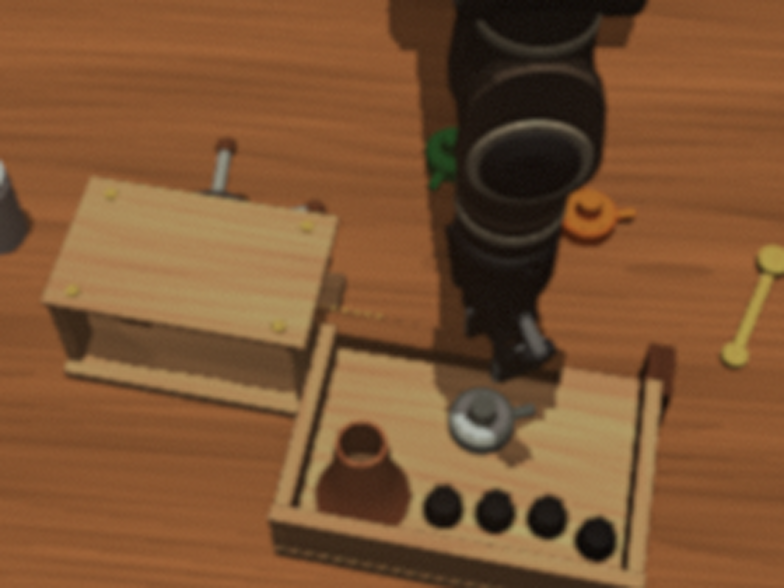

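Request:
{"name": "jog_arm", "arguments": {"deltas": [[[0,0,-0.1],-0.05],[[0,0,-0.2],-0.05],[[0,0,0],-0.05],[[0,0,0],-0.05],[[0,0,0],-0.05],[[0,0,0],-0.05],[[0,0,0],0],[[0,0,0],0]], "hand": 1}}

```text
time_s: 10.38
tcp_pos: [0.6723, 0.0839, 0.334]
ee_rot: [-0.001, 0.058, 0.998, -0.0]
wrist_force: [-0.4, -0.2, -0.7]
finger_gap: 0.0001
```

```bash
python3 - <<'E'
from h import *
plan(*[ 0.47465679, -0.12203666],.32,83.57)
E
```

```text
tcp [0.6723 0.0839 0.334 ] yang 83.32 units [ 3.448 -4.551  0.285] twist -0.0013859982346373398 F [-0.4 -0.2 -0.7] gap 0.0001 t 10.375 q [0.12 0.43 0.2  1.35 0.   0.24]
```

Request:
{"name": "jog_arm", "arguments": {"deltas": [[[0.5,-0.3,0],0],[[0.6,-0.5,0],0],[[0.6,-0.6,0],0],[[0.6,-0.6,0],0],[[0.6,-0.6,0],0],[[0.5,-0.7,0],0],[[0.05,-0.7,0],0],[[0,-0.55,0.2],0]]}}

```text
time_s: 11.38
tcp_pos: [0.4746, -0.1236, 0.3255]
ee_rot: [0.001, 0.058, 0.998, -0.0]
wrist_force: [-0.7, 0.9, -1.2]
finger_gap: 0.0002
```

Request:
{"name": "jog_arm", "arguments": {"deltas": [[[0,0,0.2],0],[[0,0,0],0]]}}

```text
time_s: 11.62
tcp_pos: [0.4749, -0.1221, 0.3138]
ee_rot: [-0.001, 0.057, 0.998, 0.0]
wrist_force: [-0.9, 0.1, 0.4]
finger_gap: 0.0001
```

```bash
python3 - <<'E'
from h import *
plan(*[ 0.47465679, -0.12203666],.25,83.57)
I,D=r.snapshot('top');save(0,'pics/t4.png',I[100:290,140:400],3)
I,D=r.snapshot('scene');save(0,'pics/s4.png',I[90:300,120:400],2.8)
E
```

```text
tcp [ 0.4749 -0.1221  0.3138] yang 83.41 units [ 0.002 -0.     1.275] twist -0.000883796509465166 F [-0.9  0.1  0.4] gap 0.0001 t 11.625 q [-0.25  0.08 -0.29  1.2   0.   -0.14]
```

View pics/t4.png

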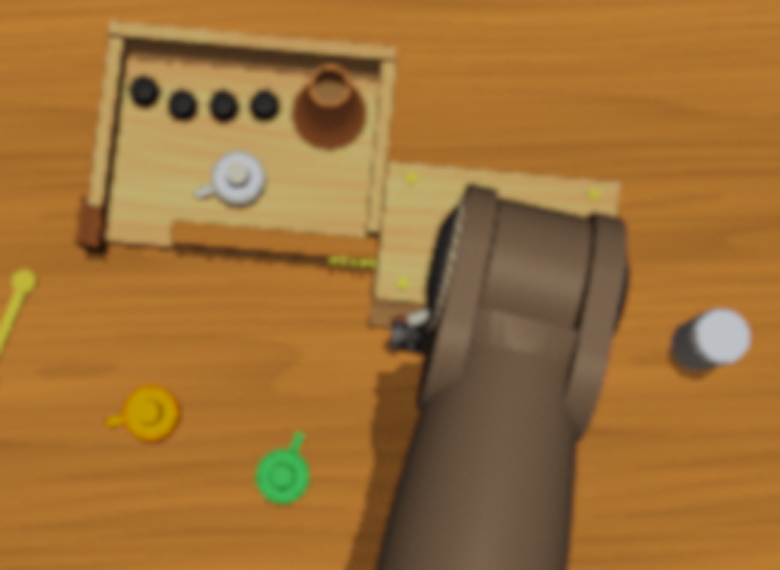

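View pics/s4.png

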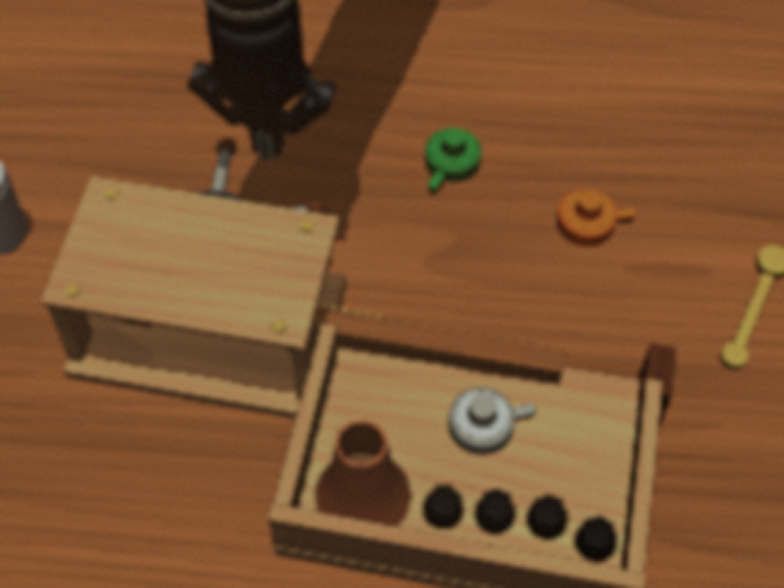

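Request:
{"name": "jog_arm", "arguments": {"deltas": [[[0,0,0.4],0],[[0,0,0.4],0],[[0,0,0.2],0],[[0,0,0.08],0],[[0,0,0],0]]}}

```text
time_s: 12.35
tcp_pos: [0.4754, -0.1223, 0.261]
ee_rot: [0.0, 0.057, 0.998, -0.0]
wrist_force: [0.5, 0.6, 0.3]
finger_gap: -0.0
```

Request:
{"name": "jog_arm", "arguments": {"deltas": [[[0.06,-0.15,0],0],[[0.06,-0.15,0],0],[[0.04,-0.15,0],0],[[0.03,-0.15,0],0],[[0,-0.16,0],0],[[0,-0.16,0],0]]}}

```text
time_s: 13.1
tcp_pos: [0.4606, -0.1674, 0.2607]
ee_rot: [0.0, 0.057, 0.998, 0.0]
wrist_force: [1.4, 3.3, 0.6]
finger_gap: -0.0003
```

Force of about 3 N in +y means the spoke is being pushed. I'll keep following the arc.

Request:
{"name": "jog_arm", "arguments": {"deltas": [[[-0.03,-0.15,0],0],[[-0.04,-0.15,0],0],[[-0.06,-0.15,0],0],[[-0.07,-0.15,0],0],[[-0.09,-0.13,0],0],[[-0.1,-0.13,0],0],[[-0.07,-0.08,0],0],[[0,0,0],0]]}}

```text
time_s: 14.1
tcp_pos: [0.4783, -0.217, 0.2606]
ee_rot: [-0.0, 0.057, 0.998, -0.001]
wrist_force: [-0.1, 1.1, -1.1]
finger_gap: 0.0002
```

```bash
cat >> h.py <<'E'
def look(tag):
    I,D=r.snapshot('top');save(0,f'pics/t{tag}.png',I[100:290,140:400],3);p=cloud('top',D)
    I2,D2=r.snapshot('scene');save(0,f'pics/s{tag}.png',I2[90:300,120:400],2.8)
    for n,p,D in(('top',p,D),('scene',cloud('scene',D2),D2)):
        s=toS(p);h=p[...,2]*1000
        m=(D>0)&(abs(h-51)<5)&(abs(s[...,0])<9)&(s[...,1]>-60)&(s[...,1]<150)
        y=s[m][:,1];print(n,'tip y',np.percentile(y,99.5).round(1),'q',((np.percentile(y,99.5)-172)/30).round(2))
        hub=np.array([-42,-250]);m=(D>0)&(h>88)&(h<116)&(s[...,0]<-64);d=s-hub;rr=np.hypot(d[...,0],d[...,1]);m&=(rr>60)&(rr<107)
        a=np.degrees(np.arctan2(d[...,1],d[...,0]))%360
        print({int(b):int((m&(a>=b)&(a<b+6)).sum()) for b in range(96,270,6) if (m&(a>=b)&(a<b+6)).sum()>3})
    st=toS(r.state()['tcp_pos'])-[-42,-250];print('finger rel hub',st.round(1),np.hypot(*st).round(1),np.degrees(np.arctan2(st[1],st[0])).round()%360)
E
python3 - <<'E'
from h import *
plan(0,0,0);look('5')
E
```

```text
tcp [ 0.4783 -0.217   0.2606] yang 83.44 units [9.999 3.224 5.209] twist None F [-0.1  1.1 -1.1] gap 0.0002 t 14.1 q [-0.43  0.17 -0.31  1.09 -0.   -0.31]
top tip y 107.9 q -2.14
{162: 39, 168: 36}
scene tip y 107.2 q -2.16
{162: 52, 168: 22, 216: 9, 222: 13, 228: 22, 234: 34, 240: 33}
finger rel hub [-51.7 -55.7] 76.0 227.0
```

View pics/s5.png

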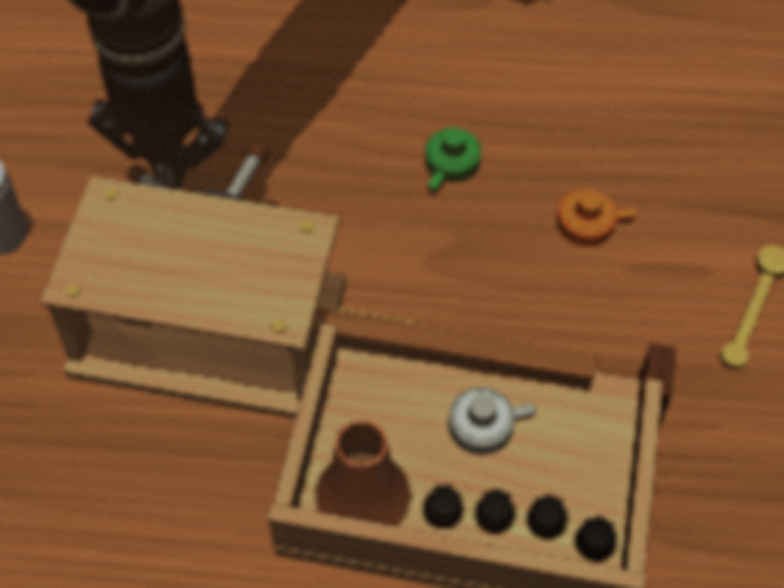

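Request:
{"name": "jog_arm", "arguments": {"deltas": [[[0,0.1,0],0],[[0,0,-0.4],0],[[0,0,-0.4],0],[[0,0.5,-0.1],0],[[0,0.6,0],0],[[-0.06,0.6,0],0],[[0,0.48,0],0],[[0,0,0],0]]}}

```text
time_s: 15.2
tcp_pos: [0.494, -0.1021, 0.306]
ee_rot: [0.0, 0.056, 0.998, -0.0]
wrist_force: [-0.1, -0.5, -0.2]
finger_gap: -0.0001
```

Request:
{"name": "jog_arm", "arguments": {"deltas": [[[0,0,0.4],0],[[0,0,0.4],0],[[0,0,0.1],0],[[0,0,0],0]]}}

```text
time_s: 15.7
tcp_pos: [0.4939, -0.1039, 0.2609]
ee_rot: [-0.0, 0.057, 0.998, -0.0]
wrist_force: [0.1, -0.4, 0.6]
finger_gap: -0.0003
```

```bash
python3 - <<'E'
from h import *
plan(0,0,0);look('6')
E
```

```text
tcp [ 0.4939 -0.1039  0.2609] yang 83.44 units [10.051  0.936  5.218] twist None F [ 0.1 -0.4  0.6] gap -0.0003 t 15.7 q [-0.21  0.13 -0.36  1.09 -0.   -0.09]
top tip y 108.5 q -2.12
{234: 23, 240: 18}
scene tip y 108.2 q -2.13
{114: 8, 120: 37, 126: 10, 162: 8, 168: 5, 234: 24, 240: 34}
finger rel hub [-48.4  58.3] 75.8 130.0
```

Request:
{"name": "jog_arm", "arguments": {"deltas": [[[0.1,-0.1,0],0],[[0.09,-0.09,0],0],[[0.08,-0.11,0],0],[[0.07,-0.11,0],0],[[0.07,-0.15,0],0],[[0.06,-0.15,0],0],[[0.04,-0.15,0],0],[[0.03,-0.15,0],0]]}}

```text
time_s: 16.8
tcp_pos: [0.4613, -0.1509, 0.2608]
ee_rot: [0.0, 0.057, 0.998, 0.0]
wrist_force: [2.6, 3.1, 0.0]
finger_gap: 0.0001
```

Request:
{"name": "jog_arm", "arguments": {"deltas": [[[0,-0.16,0],0],[[0,-0.16,0],0],[[-0.03,-0.15,0],0],[[-0.04,-0.15,0],0],[[-0.06,-0.15,0],0],[[-0.07,-0.15,0],0],[[-0.09,-0.13,0],0],[[-0.1,-0.13,0],0]]}}

```text
time_s: 17.8
tcp_pos: [0.4742, -0.2119, 0.2606]
ee_rot: [-0.0, 0.057, 0.998, 0.0]
wrist_force: [-1.5, 3.3, -0.4]
finger_gap: -0.0001
```

Request:
{"name": "jog_arm", "arguments": {"deltas": [[[-0.07,-0.08,0],0],[[0,0,0],0]]}}

```text
time_s: 18.05
tcp_pos: [0.4774, -0.2163, 0.2606]
ee_rot: [-0.0, 0.057, 0.998, -0.001]
wrist_force: [-0.1, 0.7, -0.7]
finger_gap: 0.0002
```

```bash
python3 - <<'E'
from h import *
plan(0,0,0);look('7')
E
```

```text
tcp [ 0.4774 -0.2163  0.2606] yang 83.44 units [9.979 3.214 5.21 ] twist None F [-0.1  0.7 -0.7] gap 0.0002 t 18.05 q [-0.43  0.16 -0.31  1.09 -0.   -0.31]
top tip y 144.8 q -0.91
{162: 43, 168: 28}
scene tip y 145.1 q -0.9
{156: 6, 162: 51, 168: 23, 210: 4, 216: 10, 222: 15, 228: 28, 234: 34, 240: 35}
finger rel hub [-52.7 -55.2] 76.3 226.0
```

Request:
{"name": "jog_arm", "arguments": {"deltas": [[[0,0.1,0],0],[[0,0,-0.4],0],[[0,0,-0.4],0],[[0,0.5,-0.1],0],[[0,0.6,0],0],[[-0.06,0.6,0],0],[[0,0.48,0],0],[[0,0,0],0]]}}

```text
time_s: 19.15
tcp_pos: [0.4931, -0.1015, 0.306]
ee_rot: [0.0, 0.056, 0.998, -0.0]
wrist_force: [-0.4, -0.4, -0.1]
finger_gap: -0.0003
```

Request:
{"name": "jog_arm", "arguments": {"deltas": [[[0,0,0.4],0],[[0,0,0.4],0],[[0,0,0.1],0],[[0,0,0],0]]}}

```text
time_s: 19.65
tcp_pos: [0.493, -0.1033, 0.2609]
ee_rot: [-0.0, 0.057, 0.998, -0.0]
wrist_force: [0.3, 0.7, -0.4]
finger_gap: -0.0002
```

Request:
{"name": "jog_arm", "arguments": {"deltas": [[[0.1,-0.1,0],0],[[0.09,-0.09,0],0],[[0.08,-0.11,0],0],[[0.07,-0.11,0],0],[[0.07,-0.15,0],0],[[0.06,-0.15,0],0],[[0.04,-0.15,0],0],[[0.03,-0.15,0],0]]}}

```text
time_s: 20.65
tcp_pos: [0.4604, -0.1503, 0.2607]
ee_rot: [0.0, 0.057, 0.998, 0.0]
wrist_force: [2.4, 3.0, 0.1]
finger_gap: -0.0001
```

Request:
{"name": "jog_arm", "arguments": {"deltas": [[[0,-0.16,0],0],[[0,-0.16,0],0],[[-0.03,-0.15,0],0],[[0,0,0],0]]}}

```text
time_s: 21.15
tcp_pos: [0.4591, -0.1742, 0.2605]
ee_rot: [-0.0, 0.058, 0.998, -0.001]
wrist_force: [0.2, -0.4, -0.0]
finger_gap: 0.0001
```

```bash
python3 - <<'E'
from h import *
plan(0,0,0);look('8')
E
```

```text
tcp [ 0.4591 -0.1742  0.2605] yang 83.41 units [9.516 2.413 5.216] twist None F [ 0.2 -0.4 -0. ] gap 0.0001 t 21.15 q [-0.36  0.1  -0.38  1.08 -0.   -0.25]
top tip y 147.3 q -0.82
{126: 24, 132: 43, 138: 6}
scene tip y 149.1 q -0.76
{126: 56, 132: 36, 174: 9, 180: 20, 186: 16, 192: 15, 198: 24, 204: 37, 210: 5}
finger rel hub [-75.5 -15.3] 77.0 191.0
```

Request:
{"name": "jog_arm", "arguments": {"deltas": [[[-0.03,-0.1,0],0],[[-0.03,-0.1,0],0],[[0,0,0],0]]}}

```text
time_s: 21.62
tcp_pos: [0.4612, -0.1841, 0.2606]
ee_rot: [-0.0, 0.057, 0.998, -0.0]
wrist_force: [-0.1, 1.4, -0.9]
finger_gap: -0.0
```

Request:
{"name": "jog_arm", "arguments": {"deltas": [[[-0.02,-0.05,0],0],[[0,0,0],0]]}}

```text
time_s: 21.88
tcp_pos: [0.4618, -0.1865, 0.2606]
ee_rot: [-0.0, 0.057, 0.998, -0.0]
wrist_force: [-0.0, 2.4, -0.2]
finger_gap: -0.0
```

Request:
{"name": "jog_arm", "arguments": {"deltas": [[[-0.02,-0.05,0],0],[[0,0,0],0]]}}

```text
time_s: 22.12
tcp_pos: [0.4626, -0.1891, 0.2607]
ee_rot: [-0.0, 0.057, 0.998, -0.0]
wrist_force: [0.2, 2.5, 0.0]
finger_gap: -0.0
```

```bash
python3 - <<'E'
from h import *
plan(0,0,0);look('9')
E
```

```text
tcp [ 0.4626 -0.1891  0.2607] yang 83.46 units [9.622 2.704 5.214] twist None F [0.2 2.5 0. ] gap -0.0 t 22.125 q [-0.39  0.12 -0.37  1.09 -0.   -0.27]
top tip y 149.2 q -0.76
{138: 34, 144: 40}
scene tip y 148.0 q -0.8
{138: 62, 144: 26, 186: 8, 192: 14, 198: 17, 204: 19, 210: 29, 216: 42}
finger rel hub [-70.3 -29.9] 76.4 203.0
```

View pics/t9.png

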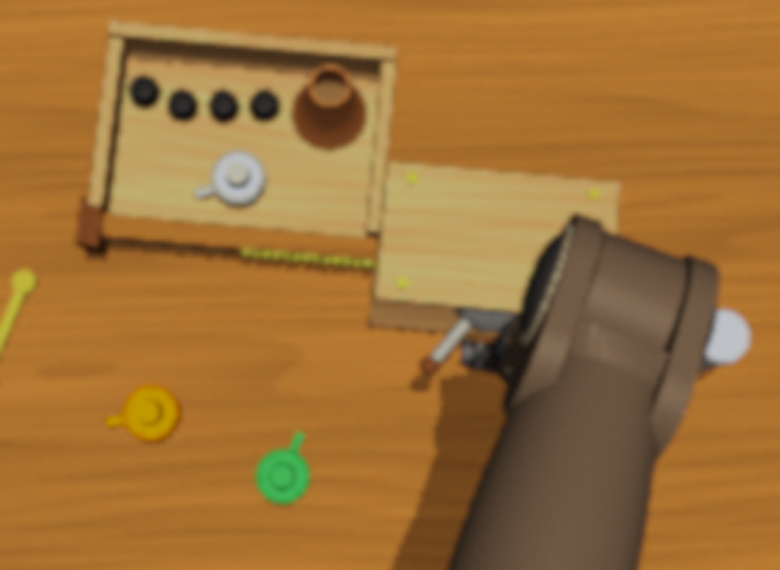

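Request:
{"name": "jog_arm", "arguments": {"deltas": [[[-0.01,-0.04,0],0],[[0,0,0],0]]}}

```text
time_s: 22.48
tcp_pos: [0.4627, -0.1907, 0.2606]
ee_rot: [-0.0, 0.057, 0.998, 0.001]
wrist_force: [-0.5, 5.6, 1.5]
finger_gap: -0.0001
```

Request:
{"name": "jog_arm", "arguments": {"deltas": [[[-0.01,-0.04,0],0],[[0,0,0],0]]}}

```text
time_s: 22.72
tcp_pos: [0.4628, -0.1918, 0.2606]
ee_rot: [-0.0, 0.056, 0.998, 0.003]
wrist_force: [-0.3, 11.9, 1.6]
finger_gap: 0.0
```

Force is climbing against the hard stop, so the gate is home. Next I back off, lift, move clear and check.

Request:
{"name": "jog_arm", "arguments": {"deltas": [[[0.03,0.3,0],0],[[0,0,0],0],[[0,0,-0.5],0],[[0,0,-0.6],0],[[0.6,0,-0.6],0],[[0.8,0,-0.3],0],[[0.8,0,0],0],[[0,0,0],0]]}}

```text
time_s: 23.72
tcp_pos: [0.3521, -0.1653, 0.3614]
ee_rot: [0.001, 0.058, 0.998, -0.001]
wrist_force: [0.8, -0.3, -0.1]
finger_gap: -0.0002
```

Request:
{"name": "jog_arm", "arguments": {"deltas": [[[0.6,0,0],0],[[0,0,0],0],[[0,0,0],0]]}}

```text
time_s: 24.1
tcp_pos: [0.325, -0.1624, 0.3608]
ee_rot: [0.0, 0.057, 0.998, -0.0]
wrist_force: [0.1, 0.6, 0.2]
finger_gap: -0.0001
```

```bash
python3 - <<'E'
from h import *
plan(0,0,0);look('10')
for n in('scene','top'):
    I,D=r.snapshot(n);p=cloud(n,D);s=toS(p);h=p[...,2]*1000;hsv=cv2.cvtColor(I,cv2.COLOR_RGB2HSV)
    m=(hsv[...,1]<60)&(h>25)&(h<70)&(s[...,0]>15)&(s[...,0]<104)&(abs(s[...,1]-15)<60)
    for z in(44,62):
        k=m&(abs(h-z)<4);print(n,z,k.sum(),s[k].mean(0).round(1),h[k].mean().round(1),h[k].std().round(1),cv2.minEnclosingCircle(s[k].astype(np.float32)))
E
```

```text
tcp [ 0.325  -0.1624  0.3608] yang 83.46 units [6.834 2.491 7.208] twist None F [0.1 0.6 0.2] gap -0.0001 t 24.1 q [-0.46 -0.18 -0.43  1.32 -0.   -0.35]
top tip y 149.2 q -0.76
{138: 28, 144: 45, 210: 35, 216: 37}
scene tip y 149.2 q -0.76
{138: 54, 144: 30, 210: 24, 216: 47}
finger rel hub [-210.   -18.8] 210.8 185.0
scene 44 249 [70.9 18. ] 43.7 1.8 ((65.41161346435547, 23.76982307434082), 32.90687561035156)
scene 62 71 [65.5 17.9] 61.3 1.7 ((64.67923736572266, 17.303659439086914), 12.255386352539062)
top 44 169 [62.4 15.9] 44.4 2.0 ((63.017784118652344, 21.411441802978516), 32.00901794433594)
top 62 38 [64.8 18. ] 62.3 2.1 ((64.56620025634766, 17.963502883911133), 11.66638469696045)
```

View pics/s10.png

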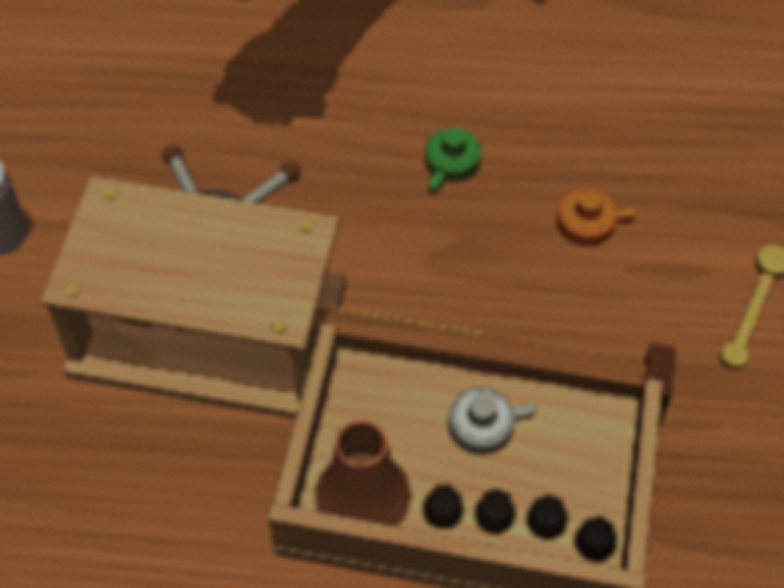

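View pics/t10.png

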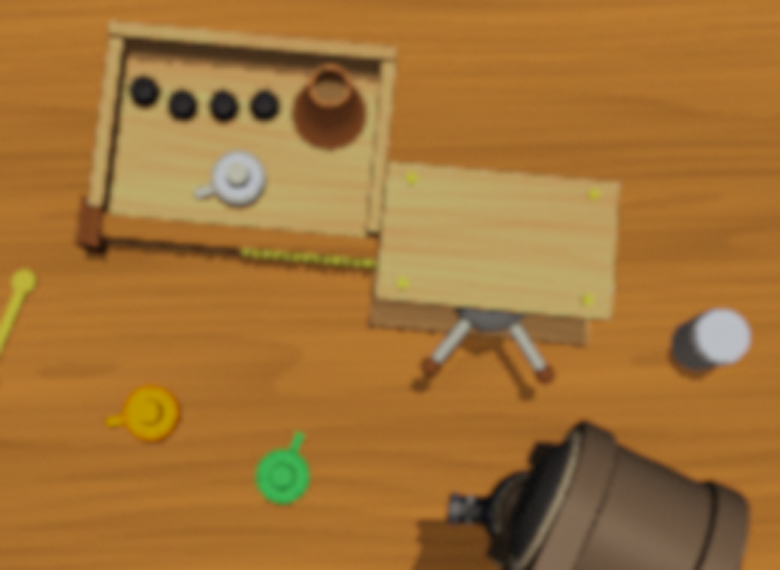

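The pictures show the spokes at about 144° and 216° (balls at (430, 367) and (544, 374) in the top view), which is q ≈ 0. The bar is in the keeper and the reproducer lies flat behind it at shelf (65, 18). The other parts haven't moved and the arm is clear.

```bash
python3 -c "
from bench import r
print(r.job_done())"
```

```text
the job is handed in; nothing more can be done
None
```

The nickel reproducer is back in the bay and the gate is wound fully home, handed in at about 24 s of the 72 s allowed. I picked the reproducer up by its neck, turned it so the stylus stayed clear of the bar, set it down and let go. I then wound the gate home with three pushes on the star wheel's spokes, until the push force rose to 12 N at the hard stop.

My last checks, from both cameras:
- **Wheel:** the two front spokes stand at about 144° and 216°, so the wheel is at about 0 rad.
- **Bar:** it runs into the keeper, which hides the tip. The tip itself could not be measured: my depth check only looks up to 150 mm and stopped at 149 mm. "Home" therefore rests on the spoke angles and the stop force.
- **Reproducer:** it lies flat with its neck up at about shelf x 65, y 18 mm. The disc top is at about 44 mm and the neck top at about 62 mm, as expected on the bay floor.
- **Other parts:** none of them, nor the green and orange look-alikes, looks moved in the pictures; I did not measure them again.
- **Arm:** it is clear of everything, and the wrist force is about zero.

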